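# Check butterfly keys and reject the knotty one

## Task

Check the three butterfly keys on the dark slab before they are glued in: turn each of them over to see its underside. One has a dark knot on its underside: once you have turned it over, put that key in the offcuts tray, and leave the two sound keys on the slab, lying flat with their undersides up. Do not disturb the pencil, the sliding bevel or the sharpening stone.

Things in the scene. Friction and masses are not known exactly. Their poses are not given: they have to be found in the camera images.
- key_a_mid (a point): One of three look-alike pale wooden butterfly (bow-tie) keys, flat on the slab: 60 mm long along its x, 42 mm wide along y at its ends, 24 mm at the waist, 24 mm thick, about 40 g. Flat ends 42 x 24 mm. It also stands on its long edge, 42 mm tall, and can be tipped over from there. This point is its centre, half-way up; z points up at the start (underside down), down once it is turned over.
- key_b_mid (a point): One of three look-alike pale wooden butterfly (bow-tie) keys, flat on the slab: 60 mm long along its x, 42 mm wide along y at its ends, 24 mm at the waist, 24 mm thick, about 40 g. Flat ends 42 x 24 mm. It also stands on its long edge, 42 mm tall, and can be tipped over from there. This point is its centre, half-way up; z points up at the start (underside down), down once it is turned over.
- key_c_mid (a point): One of three look-alike pale wooden butterfly (bow-tie) keys, flat on the slab: 60 mm long along its x, 42 mm wide along y at its ends, 24 mm at the waist, 24 mm thick, about 40 g. Flat ends 42 x 24 mm. It also stands on its long edge, 42 mm tall, and can be tipped over from there. This point is its centre, half-way up; z points up at the start (underside down), down once it is turned over.
- knot (a point): Centre of the dark round knot, 17 mm across, flush in the underside of the one unsound key; it can be seen only once that key is turned over. It lies 15 mm along x and 2 mm along y from that key's centre line, 12 mm from its centre in thickness, so the key within 20 mm of it is the knotty one.
- slab: Dark wooden slab, fixed, flat on the bench: 360 mm along its x, 440 mm along its y, 30 mm thick. Origin at the centre of its underside; its top is 30 mm higher. A crack runs along its far edge. The keys lie in a row along its y, 150 mm apart, each with its length within 0.4 rad of the slab's x.
- tray: Offcuts tray, fixed on the bench left or right of the slab: open plywood box 190 x 190 mm outside, 50 mm high, walls and floor 8 mm, a few small offcuts up to 25 mm high by its walls. Origin at the centre of its underside.
- stone: Sharpening stone on its wooden base, 240 x 85 mm, 40 mm high, loose, on the other side of the slab from the tray. Origin at the centre of its underside. Not to be moved.
- pencil: Flat red carpenter's pencil, 178 mm long, 8 mm high, loose on the far part of the slab. Origin under the middle of its length, x along it. Not to be moved.
- bevel: Sliding bevel, nearly folded: wooden stock 125 x 24 mm, 16 mm high (25 mm at its wing nut), steel blade sticking out 50 mm beyond one end, loose on the near part of the slab, along the slab's y. Origin under the middle of the stock, x along it. Not to be moved.
Things that resemble listed ones, but are neither listed nor needed, are in the scene too. What is shaped like the part that bears key_a_mid but red or yellow is not meant.

How it is judged:
On the way, in this order (a step that is already met when the one before it is completed fails the run):
1. the knotty key is turned over, underside up, away from the tray (angle between key_b_mid's own z axis and vertical above 2.7 rad and horizontal distance between key_b_mid and tray above 0.15 m), for 0.1 s.
2. the knotty key is in the offcuts tray (x of key_b_mid in the frame of tray between -0.087 and 0.087 m and y of key_b_mid in the frame of tray between -0.087 and 0.087 m and z of key_b_mid in the frame of tray between 0.005 and 0.05 m), for 0.2 s.
At the end, for the whole second after the job is handed in: The knotty key (after having been turned over) is inside the offcuts tray, below its rim, either way up; both other keys lie flat on the slab with their undersides up (within 11 degrees), centres over the slab; all keys are at rest (all of step 2 and angle between each of key_a_mid, key_c_mid's own z axis and vertical above 2.95 rad and x of key_a_mid in the frame of slab between -0.18 and 0.18 m and y of key_a_mid in the frame of slab between -0.22 and 0.22 m and z of key_a_mid in the frame of slab between 0.036 and 0.048 m and x of key_c_mid in the frame of slab between -0.18 and 0.18 m and y of key_c_mid in the frame of slab between -0.22 and 0.22 m and z of key_c_mid in the frame of slab between 0.036 and 0.048 m and linear speed of each of key_a, key_b, key_c below 0.03 m/s and angular speed of each of key_a, key_b, key_c below 0.3 rad/s); the robot touches nothing.
It fails at once if the pencil is moved more than 40 mm (distance of pencil from where it was at the start of the episode above 0.04 m).
It fails at once if the sliding bevel is moved more than 40 mm (distance of bevel from where it was at the start of the episode above 0.04 m).
It fails at once if the sharpening stone is moved more than 40 mm (distance of stone from where it was at the start of the episode above 0.04 m).
It also fails if it takes over 72 s, if anything falls off the work surface, if the arm or the gripper's body presses on something with over 40 N, if the wrist force passes 120 N, or if a joint passes its speed limit or range.

## Robot

A 6-joint arm with a two-finger parallel gripper is mounted at the origin on the work surface. World frame = base frame: x ahead of the robot, y to its left, z up, the work surface at z = 0. Lengths are in m, angles in rad, forces in N, time in s.
With the tool pointing down it reaches from about 0.225 to 0.875 m from the base axis. Payload 3.4 kg.
Tool frame: the origin (TCP) lies midway between the tips of the shut fingers; the grasp point (between the pads) lies 19 mm behind it (manip.grasp_offset is the distance from the TCP to the grasp point, in m); x points along the fingers, y is the direction in which the jaws open and shut, and the axes are right-handed (so a half turn about x gives the same grasp; the last joint's range is limited). The gripper opens to 85 mm and grips with 20 to 120 N. Pads are 22 mm wide; open, the fingers measure 114 mm over their backs; the gripper's body (76 mm by 85 mm) begins 54 mm behind the grasp point. The pads swing forward as they close: fully open they stand 13 mm farther back than shut.
Start: joints at [-1.352, 0.276, 1.505, -0, 1.361, -0.121], TCP at [0.192, -0.542, 0.231] pointing down, gripper open.
Joint ranges: [-2.89, 2.89], [-0.75, 2.08], [0.22, 2.7], [-1.18, 4.32], [0.11, 2.71], [-2.7, 2.7]. Speed limits (rad/s): [2.57, 2.57, 3.14, 3.14, 3.14, 3.14].

## Interface

Orientations are given as a unit quaternion [w, x, y, z].
In Python, from rig import manip gives the robot as it stands.
- The arm moves only by the shell command python3 -m creep 'ROWS' [OPENING] [FORCE]. ROWS is a JSON object of lists of equal length, an entry for each row: "delta_pos": the shift along the tool's x, y, z in cm, a list of three; "dr": the turn, a rotation vector about the tool's x, y, z in rad, a list of three. In form: {"delta_pos": [[dx, dy, dz], ...], "dr": [[rx, ry, rz], ...]}. A call has 1 to 10 rows; each row is the pose to reach, as a shift and turn from the pose commanded when the call began, along the tool's axes at that moment; what a row does not reach only later rows make up. A row lasts 1/10 s, in which the tool goes at most 50 mm and 8.59 degrees, less where a joint would pass 70% of its speed; a pose out of reach is approached as far as the arm can. A call with a gripper value outside its range is refused whole. OPENING is the opening, from -1 (shut) to 1 (fully open), set as the call begins (- or left out, the last holds). The fingers move at their own pace and stop on an object; FORCE is the grip in N (left out, the last holds). Time passes only in rows, so rows that repeat a pose let the fingers close. It gives the time, the measured TCP pose, the force and the opening at its end, in the units of the state.
- manip.get_state(): the state, without advancing time (a new reading comes with each control period).
- manip.get_image(name): name is "scene" or "top" or "wrist"; returns a dict with "pixels" (384x512x3 uint8, blue, green, red), "depth" (384x512 float32, m along the optical axis (not along the pixel's ray), 0 where there is no reading), "intrinsics" (3x3 intrinsics, pixels), "rvec" (rotation vector, rad) and "tvec" (3), from world to camera coordinates, as OpenCV has them. Camera axes: x right, y down, z forward; pixel columns grow to the right and rows downward; lengths in m; the calibration is good to about 2 mm. A picture is of the moment at which its call begins.
- manip.sign_off(): hands the job in, once; it reports no verdict.
The state is a dict: "clock": time; "qpos": joint angles; "qd": joint speeds; "effort": joint torques, N m; "position": TCP position; "ee_rot": TCP orientation; "contact_force": force on the tool from outside, world axes, zero at the start; "moment": the same for the moment, N m; "width": finger opening in m.
Only numpy, scipy, OpenCV 4.12 (cv2) and the standard library are available. Lean on these libraries where they do the work, as an engineer would, in place of code of your own. Each camera call takes 0.05 s, during which the arm holds its last target. There are 200 camera calls.

## Working session

There is one attempt and no reset: what is moved stays moved. The work goes in short steps, Python scripts to look and compute and a shell command to move; the robot and the scene stay as the last step left them, time stands still between calls to the robot, and variables do not carry over. Pictures are saved under pics/ and viewed, about 8 in all and at most 12, crops included, and the job is handed in when it is done.

```bash
mkdir -p pics; ls; cat > h.py <<'E'
import numpy as np, cv2
from scipy.spatial.transform import Rotation as R
from rig import manip
def img(n, save=None):
    d=manip.get_image(n)
    if save: cv2.imwrite('pics/'+save,d['pixels'])
    return d
def cloud(d):
    K=np.array(d['intrinsics']);Rm=cv2.Rodrigues(np.array(d['rvec'],float))[0];t=np.array(d['tvec']).reshape(3)
    z=d['depth'];v,u=np.mgrid[:z.shape[0],:z.shape[1]]
    c=np.stack([(u-K[0,2])/K[0,0]*z,(v-K[1,2])/K[1,1]*z,z],-1)
    return (c-t)@Rm
def quat(q): return R.from_quat([q[1],q[2],q[3],q[0]])
E
python3 - <<'E'
from h import *
a=img('top');b=img('scene')
cv2.imwrite('pics/1.png',cv2.resize(np.vstack([a['pixels'],b['pixels']]),None,fx=.78,fy=.78))
np.save('top.npy',cloud(a));cv2.imwrite('top.png',a['pixels'])
s=manip.get_state();print(s)
E
```

```text
pics
{'clock': 0.1, 'qpos': array([-1.35197700e+00,  2.76554572e-01,  1.50600171e+00, -1.83668644e-05,
        1.36074418e+00, -1.20990945e-01]), 'qd': array([-1.26824429e-03, -1.77649618e-03, -4.12952458e-03, -8.15731793e-05,
        4.38358642e-04,  3.90445383e-04]), 'effort': array([ 1.33155841e-03, -4.17698514e+01, -2.46405494e+01, -1.69292643e-04,
        5.82688081e-03,  9.13503641e-06]), 'position': array([ 0.19154034, -0.54164816,  0.23051515]), 'ee_rot': array([-0.1189624 , -0.69688867, -0.12016794,  0.6969604 ]), 'contact_force': array([ 0.54038196,  0.28903219, -0.09512187]), 'moment': array([ 0.01008373, -0.06376541,  0.00067025]), 'width': 0.08524232652215613}
```

View pics/1.png

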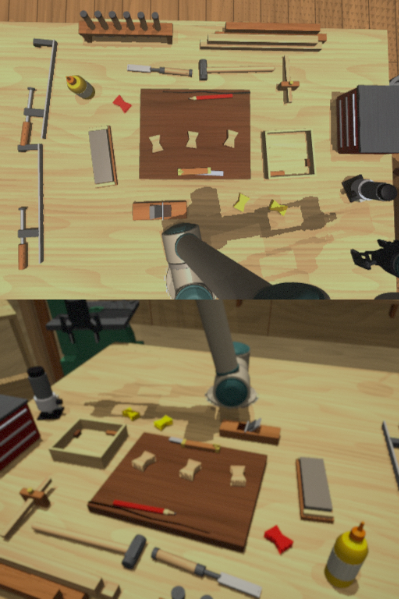

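The top view (upper half) shows the pale keys at about (156,143), (192,140) and (231,138). The tray is at (289,154), the stone at (102,155), the pencil at (212,97) and the bevel at (200,172). The red and yellow bow-ties off the slab are decoys.

```bash
python3 - <<'E'
from h import *
P=np.load('top.npy');im=cv2.imread('top.png');hsv=cv2.cvtColor(im,cv2.COLOR_BGR2HSV)
print('tcp scale', P[190,240])
# slab: dark
def rect(mask,mn,name):
    n,l,s,c=cv2.connectedComponentsWithStats(mask.astype(np.uint8))
    for i in range(1,n):
        if s[i,4]<mn: continue
        pts=P[l==i];z=np.median(pts[:,2])
        r=cv2.minAreaRect((pts[:,:2]*1000).astype(np.float32))
        print(name,c[i].round(),s[i,4],'mean',pts.mean(0).round(4),'zmed',z.round(4),'rect',np.round(r[0],1),np.round(r[1],1),round(r[2],1))
        q=pts[:,:2]-pts[:,:2].mean(0);w,v=np.linalg.eigh(q.T@q);print('   axis yaw',np.arctan2(v[1,1],v[0,1]).round(3))
x,y,z=P[...,0],P[...,1],P[...,2]
win=np.zeros(z.shape,bool);win[110:235,175:325]=1
rect(win&(z>.045)&(z<.065),40,'raised')
rect(win&(z>.02)&(z<.035),2000,'slab')
rect(win&(z>.034)&(z<.047),20,'low')
w2=np.zeros(z.shape,bool);w2[150:240,325:412]=1
rect(w2&(z>.04)&(z<.06),30,'tray')
w2[:]=0;w2[160:240,335:403]=1
rect(w2&(z>.012)&(z<.035),10,'offcut')
w2[:]=0;w2[150:250,105:155]=1
rect(w2&(z>.03)&(z<.06),50,'stone')
big=cv2.resize(im[105:240,170:415],None,fx=3.2,fy=3.2,interpolation=cv2.INTER_CUBIC);cv2.imwrite('pics/2.png',big)
print(quat(manip.get_state()['ee_rot']).as_matrix().round(3))
E
```

```text
tcp scale [0.51438102 0.02700266 0.03020807]
raised [296. 177.] 217 mean [ 0.555  -0.1419  0.0541] zmed 0.054 rect [ 555.3 -142.2] [39.3 60.5] 74.4
   axis yaw 2.872
raised [246. 178.] 221 mean [0.549  0.0092 0.0542] zmed 0.0541 rect [549.6   9.6] [39.5 59.9] 82.8
   axis yaw 3.004
raised [199. 183.] 224 mean [0.5321 0.1495 0.0539] zmed 0.0539 rect [532.3 150. ] [59.9 39.8] 15.1
   axis yaw -2.89
raised [249. 219.] 243 mean [ 0.427  -0.0005  0.0476] zmed 0.0471 rect [4.264e+02 2.000e-01] [ 23.7 125.1] 3.1
   axis yaw 1.626
slab [249. 170.] 14736 mean [ 0.5767 -0.      0.0301] zmed 0.0301 rect [576.9  -2.9] [358.5 441.1] 0.3
   axis yaw 1.554
low [271. 123.] 252 mean [ 0.7219 -0.0674  0.0384] zmed 0.0384 rect [722.6 -61.3] [ 18.1 175.1] 5.3
   axis yaw 1.655
low [259. 220.] 314 mean [ 0.4231 -0.0326  0.0431] zmed 0.0438 rect [425.2 -29.3] [164.9  32.9] 89.2
   axis yaw 1.534
tray [373. 196.] 784 mean [ 0.4993 -0.3796  0.0492] zmed 0.0496 rect [ 498.4 -377.4] [190.2 192.3] 3.9
   axis yaw 1.637
offcut [396. 197.] 225 mean [ 0.4965 -0.4622  0.0238] zmed 0.024 rect [ 504.5 -456.7] [172.8
[... 247 characters left out ...]
37.8] 4.8
   axis yaw 1.648
offcut [380. 168.] 15 mean [ 0.588  -0.4123  0.0258] zmed 0.0264 rect [ 588.  -412.5] [ 0.6 51.4] 3.8
   axis yaw 1.634
offcut [348. 170.] 11 mean [ 0.5811 -0.3118  0.022 ] zmed 0.0206 rect [ 581.3 -312. ] [ 0.7 37.3] 3.6
   axis yaw 1.639
offcut [345. 180.] 58 mean [ 0.5481 -0.3015  0.0204] zmed 0.0207 rect [ 548.1 -303.4] [48.4 15.7] 7.9
   axis yaw -3.055
offcut [355. 221.] 96 mean [ 0.4203 -0.3339  0.0182] zmed 0.0183 rect [ 419.6 -334. ] [15.8 58.5] 0.3
   axis yaw 1.636
stone [129. 199.] 1633 mean [0.4823 0.3628 0.0397] zmed 0.0398 rect [486.7 364.5] [220.2  72.1] 8.8
   axis yaw -2.993
[[-0.     0.333 -0.943]
 [ 0.002 -0.943 -0.333]
 [-1.    -0.002 -0.   ]]
```

View pics/2.png

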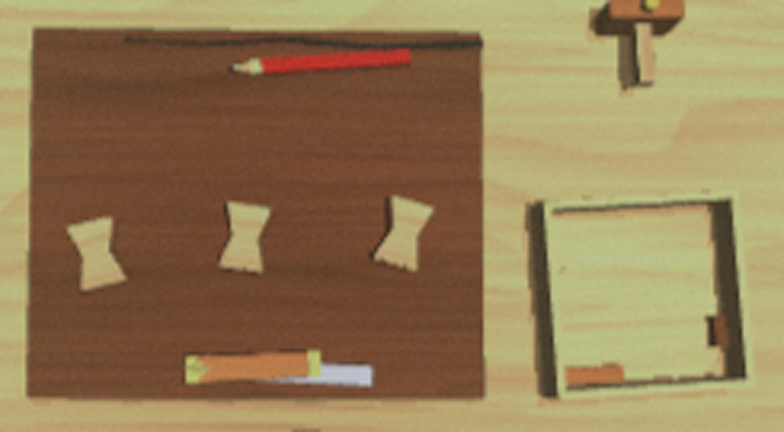

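```bash
cat >> h.py <<'E'
def ori(psi,th): 
    c,s=np.cos(psi),np.sin(psi)
    return R.from_matrix(np.array([[0,c,s],[0,s,-c],[-1,0,0]]))*R.from_rotvec([0,th,0])
def to(G,psi,th,off=.024):
    """G grasp point; prints delta cm, dr from current state"""
    s=manip.get_state();p=np.array(s['position']);q=quat(s['ee_rot'])
    O=ori(psi,th);T=np.array(G)+off*O.apply([1,0,0])
    print('T',T.round(4),'delta',(q.inv().apply(T-p)*100).round(2),'dr',(q.inv()*O).as_rotvec().round(3))
def st():
    s=manip.get_state();q=quat(s['ee_rot']);x=q.apply([1,0,0]);y=q.apply([0,1,0])
    print('t',round(float(s['clock']),2),'T',np.round(s['position'],4),'x',x.round(3),'yaw',np.arctan2(y[1],y[0]).round(3),'th',np.arctan2(x@[-y[1],y[0],0],-x[2]).round(3),'F',np.round(s['contact_force'],1),'w',np.round(s['width'],4),'q',np.round(s['qpos'],2))
E
python3 - <<'E'
from h import *
print(manip.grasp_offset)
st(); to([.555,-.142,.25],-.272,0); to([.555,-.137,.13],-.272,-.785)
E
```

```text
0.0187
t 0.1 T [ 0.1915 -0.5416  0.2305] x [-0.     0.002 -1.   ] yaw -1.231 th 0.0 F [ 0.5  0.3 -0.1] w 0.0852 q [-1.35  0.28  1.51 -0.    1.36 -0.12]
T [ 0.555 -0.142  0.226] delta [  0.5  -25.56 -47.59] dr [-0.959 -0.001  0.001]
T [ 0.5504 -0.1533  0.113 ] delta [ 11.8  -24.63 -46.78] dr [-0.907 -0.724  0.377]
```

```bash
python3 -m creep '{"delta_pos":[[0.5,-25.6,-47.6],[0.5,-25.6,-47.6],[0.5,-25.6,-47.6],[0.5,-25.6,-47.6],[0.5,-25.6,-47.6],[0.5,-25.6,-47.6],[0.5,-25.6,-47.6],[0.5,-25.6,-47.6],[0.5,-25.6,-47.6],[0.5,-25.6,-47.6]],"dr":[[-0.96,0,0],[-0.96,0,0],[-0.96,0,0],[-0.96,0,0],[-0.96,0,0],[-0.96,0,0],[-0.96,0,0],[-0.96,0,0],[-0.96,0,0],[-0.96,0,0]]}' 1 40 
python3 - <<'E'
from h import *
st(); to([.555,-.137,.13],-.272,-.785)
E
```

```text
clock: 1.1
position: [0.5288, -0.1703, 0.2264]
ee_rot: [-0.428, -0.563, -0.428, 0.563]
contact_force: [0.1, -1.7, 0.4]
width: 0.0855
t 1.1 T [ 0.5288 -0.1703  0.2264] x [-0. -0. -1.] yaw -0.271 th -0.0 F [ 0.1 -1.7  0.4] w 0.0855 q [-0.44  0.25  1.55 -0.    1.34 -0.17]
T [ 0.5504 -0.1533  0.113 ] delta [11.34  1.64 -2.21] dr [ 0.001 -0.785 -0.   ]
```

```bash
python3 -m creep '{"delta_pos":[[4,1.6,-2.2],[8,1.6,-2.2],[11.3,1.6,-2.2],[11.3,1.6,-2.2],[11.3,1.6,-2.2],[11.3,1.6,-2.2],[11.3,1.6,-2.2],[11.3,1.6,-2.2]],"dr":[[0,-0.785,0],[0,-0.785,0],[0,-0.785,0],[0,-0.785,0],[0,-0.785,0],[0,-0.785,0],[0,-0.785,0],[0,-0.785,0]]}'
python3 - <<'E'
from h import *
st(); to([.555,-.137,.054],-.272,-.785)
a=img('wrist');b=img('scene')
cv2.imwrite('pics/3.png',np.vstack([cv2.resize(a['pixels'],None,fx=.75,fy=.75),cv2.resize(b['pixels'][150:350,80:350],(384,284))]))
P=cloud(a);m=(P[...,2]>.05)&(P[...,2]<.058)&(abs(P[...,0]-.555)<.05)&(abs(P[...,1]+.142)<.05)
r=cv2.minAreaRect((P[m][:,:2]*1000).astype(np.float32));print(m.sum(),r)
E
```

```text
clock: 1.9
position: [0.5492, -0.1558, 0.1142]
ee_rot: [-0.559, -0.306, -0.232, 0.735]
contact_force: [0.1, -0.1, 0.1]
width: 0.0854
t 1.9 T [ 0.5492 -0.1558  0.1142] x [-0.189 -0.68  -0.709] yaw -0.272 th -0.783 F [ 0.1 -0.1  0.1] w 0.0854 q [ 0.04  0.54  1.69 -0.77  1.31  0.67]
T [ 0.5504 -0.1533  0.037 ] delta [ 5.27  0.05 -5.64] dr [-0.    -0.002 -0.   ]
3683 ((554.69677734375, -143.59896850585938), (42.74763107299805, 60.323177337646484), 73.8304214477539)
```

View pics/3.png

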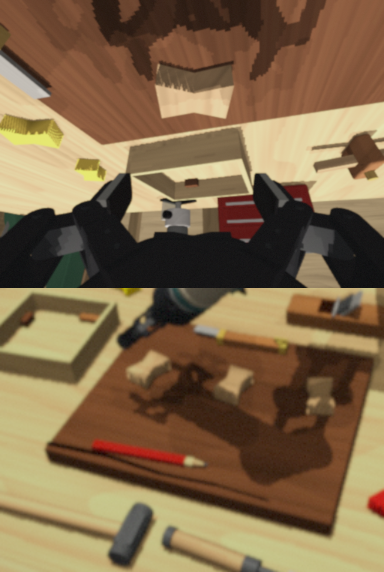

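```bash
python3 -m creep '{"delta_pos":[[1.8,0,-1.9],[3.6,0,-3.8],[5.3,0,-5.5],[5.3,0,-5.5],[5.3,0,-5.5]],"dr":[[0,0,0],[0,0,0],[0,0,0],[0,0,0],[0,0,0]]}'
python3 -m creep '{"delta_pos":[[0,0,0],[0,0,0],[0,0,0],[0,0,0],[0,0,0],[0,0,0]],"dr":[[0,0,0],[0,0,0],[0,0,0],[0,0,0],[0,0,0],[0,0,0]]}' -1 40
python3 -c "
from h import *
st()"
```

```text
clock: 2.5
position: [0.5496, -0.1551, 0.0386]
ee_rot: [-0.559, -0.305, -0.231, 0.736]
contact_force: [0.8, -0.5, 0.8]
width: 0.0852
clock: 3.1
position: [0.5504, -0.1542, 0.0392]
ee_rot: [-0.56, -0.305, -0.23, 0.735]
contact_force: [0.2, 1.4, 6.3]
width: 0.0591
t 3.1 T [ 0.5504 -0.1542  0.0392] x [-0.187 -0.683 -0.706] yaw -0.27 th -0.787 F [0.2 1.4 6.3] w 0.0591 q [ 0.04  0.64  1.74 -0.81  1.2   0.79]
```

```bash
python3 -m creep '{"delta_pos":[[-1.4,0,1.4],[-2.8,0,2.8],[-4.2,0,4.2],[-4.2,0,4.2]],"dr":[[0,0,0],[0,0,0],[0,0,0],[0,0,0]]}'
python3 -m creep '{"delta_pos":[[0,0,-0.2],[0,0,-0.4],[-0.1,0,-0.6],[-0.1,0,-0.8],[-0.2,0,-1.0],[-0.2,0,-1.2],[-0.3,0,-1.4],[-0.3,0,-1.5],[-0.4,0,-1.6],[-0.4,0,-1.6]],"dr":[[0,0.15,0],[0,0.3,0],[0,0.45,0],[0,0.6,0],[0,0.75,0],[0,0.9,0],[0,1.05,0],[0,1.2,0],[0,1.35,0],[0,1.5,0]]}'
python3 - <<'E'
from h import *
st()
s=manip.get_state();q=quat(s['ee_rot']);O=ori(-.27,.785)
K=np.array([.555,-.1435,.0525]);T=K-O.apply([-.0101,0,-.0061]);p=np.array(s['position'])
for T1 in (T+[0,0,.02],T): print('delta',(q.inv().apply(T1-p)*100).round(2),'dr',(q.inv()*O).as_rotvec().round(3))
a=img('scene','4.png')
cv2.imwrite('pics/4.png',cv2.resize(a['pixels'][150:330,80:350],None,fx=2,fy=2))
E
```

```text
clock: 3.5
position: [0.551, -0.1538, 0.0991]
ee_rot: [-0.56, -0.307, -0.23, 0.735]
contact_force: [0.8, 0.6, -1.3]
width: 0.0587
clock: 4.5
position: [0.5535, -0.141, 0.0884]
ee_rot: [0.25, 0.726, 0.55, -0.328]
contact_force: [-0.3, -0.4, -1.2]
width: 0.0587
t 4.5 T [ 0.5535 -0.141   0.0884] x [ 0.179  0.635 -0.752] yaw -0.273 th 0.72 F [-0.3 -0.4 -1.2] w 0.0587 q [-0.76  0.54  1.72  0.64  1.33 -0.8 ]
delta [2.11 0.21 1.75] dr [-0.001  0.065 -0.003]
delta [3.61 0.2  3.06] dr [-0.001  0.065 -0.003]
```

View pics/4.png

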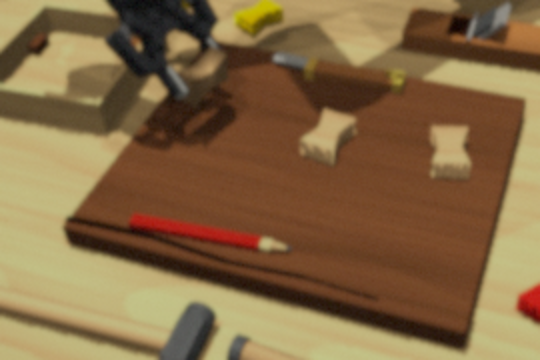

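```bash
python3 -m creep '{"delta_pos":[[1.2,0.2,1.0],[2.1,0.2,1.8],[2.8,0.2,2.4],[3.2,0.2,2.7],[3.6,0.2,3.0],[3.6,0.2,3.0]],"dr":[[0,0.065,0],[0,0.065,0],[0,0.065,0],[0,0.065,0],[0,0.065,0],[0,0.065,0]]}'
python3 -c "
from h import *
st()"
```

```text
clock: 5.15
position: [0.5556, -0.139, 0.0415]
ee_rot: [0.234, 0.734, 0.559, -0.307]
contact_force: [-0.1, 0.3, 0.5]
width: 0.0594
t 5.15 T [ 0.5556 -0.139   0.0415] x [ 0.187  0.677 -0.711] yaw -0.27 th 0.779 F [-0.1  0.3  0.5] w 0.0594 q [-0.78  0.63  1.75  0.69  1.29 -0.89]
```

```bash
python3 -m creep '{"delta_pos":[[0.1,0,0.1],[0.1,0,0.1]],"dr":[[0,0,0],[0,0,0]]}'
python3 -m creep '{"delta_pos":[[0,0,0],[0,0,0],[0,0,0],[0,0,0]],"dr":[[0,0,0],[0,0,0],[0,0,0],[0,0,0]]}' 1
python3 - <<'E'
from h import *
st()
a=img('scene');b=img('top');P=cloud(b)
m=(P[...,2]>.066)&(P[...,2]<.076)&(abs(P[...,0]-.555)<.05)&(abs(P[...,1]+.142)<.03)
print(m.sum(),P[m].mean(0) if m.any() else 0)
cv2.imwrite('pics/5.png',np.hstack([cv2.resize(a['pixels'][150:270,80:280],None,fx=2,fy=2),cv2.resize(b['pixels'][130:230,260:340],(192*2//2,240))]))
K=np.array([.555,-.1435,.0515])
to(K+[0,.002,.008],-.27,-.785)
E
```

```text
clock: 5.35
position: [0.5558, -0.1398, 0.0404]
ee_rot: [0.234, 0.735, 0.558, -0.307]
contact_force: [-0.6, 0.0, -1.4]
width: 0.0591
clock: 5.75
position: [0.5556, -0.1399, 0.0401]
ee_rot: [0.233, 0.735, 0.558, -0.307]
contact_force: [-0.3, -0.4, -0.4]
width: 0.0855
t 5.75 T [ 0.5556 -0.1399  0.0401] x [ 0.188  0.677 -0.711] yaw -0.271 th 0.78 F [-0.3 -0.4 -0.4] w 0.0855 q [-0.78  0.63  1.75  0.69  1.29 -0.89]
124 [ 0.55555693 -0.14504566  0.06960037]
T [ 0.5505 -0.1578  0.0425] delta [-1.49 -0.01  1.15] dr [-1.000e-03 -1.565e+00 -0.000e+00]
```

View pics/5.png

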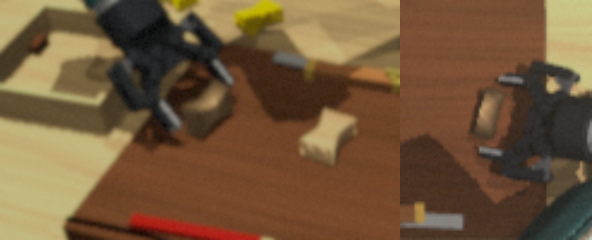

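```bash
python3 -m creep '{"delta_pos":[[0,0,0.3],[0,0,0.6],[-0.1,0,0.8],[-0.2,0,1.0],[-0.3,0,1.1],[-0.4,0,1.2],[-0.6,0,1.2],[-0.9,0,1.2],[-1.1,0,1.2],[-1.4,0,1.2]],"dr":[[0,-0.15,0],[0,-0.3,0],[0,-0.45,0],[0,-0.6,0],[0,-0.75,0],[0,-0.9,0],[0,-1.05,0],[0,-1.2,0],[0,-1.35,0],[0,-1.5,0]]}'
python3 - <<'E'
from h import *
st();K=np.array([.5555,-.1445,.0515])
to(K+[0,.002,.008],-.27,-.785)
E
```

```text
clock: 6.85
position: [0.5515, -0.1569, 0.0428]
ee_rot: [-0.553, -0.328, -0.247, 0.725]
contact_force: [-0.7, 0.7, -0.8]
width: 0.0856
t 6.85 T [ 0.5515 -0.1569  0.0428] x [-0.174 -0.64  -0.748] yaw -0.27 th -0.725 F [-0.7  0.7 -0.8] w 0.0856 q [ 0.01  0.61  1.74 -0.77  1.16  0.73]
T [ 0.551  -0.1588  0.0425] delta [0.15 0.   0.13] dr [-0.003 -0.06  -0.002]
```

```bash
cat >> h.py <<'E'
def kt(K,psi,th,G=(0,0,0)):
    "G=offset of grasp from K: (along key x, perpendicular, up)"
    c,s=np.cos(psi),np.sin(psi)
    return np.array(K)+np.array([c*G[0]-s*G[1],s*G[0]+c*G[1],G[2]])
E
python3 - <<'E'
from h import *
K=np.array([.5555,-.1445,.0515])
to(kt(K,-.27,0,(0,.0135,.006)),-.27,-.785)
E
```

```text
T [ 0.5546 -0.1478  0.0405] delta [-0.47  0.05 -0.87] dr [-0.003 -0.06  -0.002]
```

```bash
python3 -m creep '{"delta_pos":[[-0.2,0,-0.4],[-0.5,0,-0.9],[-0.5,0,-0.9]],"dr":[[0,-0.06,0],[0,-0.06,0],[0,-0.06,0]]}'
python3 -m creep '{"delta_pos":[[0,0,0],[0,0,0],[0,0,0],[0,0,0],[0,0,0],[0,0,0]],"dr":[[0,0,0],[0,0,0],[0,0,0],[0,0,0],[0,0,0],[0,0,0]]}' -1 40
python3 -c "
from h import *
st()"
python3 -m creep '{"delta_pos":[[-1,0,1],[-2.2,0,2.2],[-3.5,0,3.5],[-3.5,0,3.5]],"dr":[[0,0,0],[0,0,0],[0,0,0],[0,0,0]]}'
python3 -m creep '{"delta_pos":[[-0.1,0,-0.1],[-0.2,0,-0.2],[-0.4,0,-0.3],[-0.6,0,-0.4],[-0.8,0,-0.4],[-0.9,0,-0.5],[-1.1,0,-0.5],[-1.3,0,-0.5],[-1.4,0,-0.5],[-1.5,0,-0.5]],"dr":[[0,0.15,0],[0,0.3,0],[0,0.45,0],[0,0.6,0],[0,0.75,0],[0,0.9,0],[0,1.05,0],[0,1.2,0],[0,1.35,0],[0,1.5,0]]}'
python3 - <<'E'
from h import *
st()
K=np.array([.5555,-.1445,.0435])
for h in (.02,0): to(kt(K+[0,0,h],-.27,0,(0,-.006,.0135)),-.27,.785)
E
```

```text
clock: 7.15
position: [0.5536, -0.147, 0.0387]
ee_rot: [-0.558, -0.307, -0.234, 0.734]
contact_force: [-0.1, -0.7, 0.0]
width: 0.0851
clock: 7.75
position: [0.5533, -0.1488, 0.0403]
ee_rot: [-0.559, -0.306, -0.232, 0.735]
contact_force: [-1.1, -2.1, 4.2]
width: 0.0595
t 7.75 T [ 0.5533 -0.1488  0.0403] x [-0.188 -0.679 -0.71 ] yaw -0.271 th -0.782 F [-1.1 -2.1  4.2] w 0.0595 q [ 0.05  0.64  1.73 -0.8   1.21  0.78]
clock: 8.15
position: [0.5551, -0.148, 0.0922]
ee_rot: [-0.559, -0.309, -0.231, 0.734]
contact_force: [0.0, 0.6, -0.6]
width: 0.0593
clock: 9.15
position: [0.5576, -0.1356, 0.0973]
ee_rot: [0.25, 0.727, 0.551, -0.326]
contact_force: [-0.6, -0.4, -1.1]
width: 0.0589
t 9.15 T [ 0.5576 -0.1356  0.0973] x [ 0.181  0.637 -0.749] yaw -0.272 th 0.724 F [-0.6 -0.4 -1.1] w 0.0589 q [-0.76  0.53  1.71  0.65  1.34 -0.78]
T [ 0.5584 -0.1339  0.06  ] delta [2.92 0.02 2.33] dr [ 0.001  0.061 -0.004]
T [ 0.5584 -0.1339  0.04  ] delta [4.42 0.01 3.66] dr [ 0.001  0.061 -0.004]
```

```bash
python3 -m creep '{"delta_pos":[[1.5,0,1.2],[2.5,0,2.1],[3.2,0,2.6],[3.8,0,3.1],[4.3,0,3.6],[4.3,0,3.6]],"dr":[[0,0.06,0],[0,0.06,0],[0,0.06,0],[0,0.06,0],[0,0.06,0],[0,0.06,0]]}'
python3 -c "
from h import *
st()"
python3 -m creep '{"delta_pos":[[0,0,0],[0,0,0],[0,0,0],[0,0,0]],"dr":[[0,0,0],[0,0,0],[0,0,0],[0,0,0]]}' 1
python3 -m creep '{"delta_pos":[[-2,0,-2],[-5,0,-5],[-8,0,-8],[-8,0,-8]],"dr":[[0,0,0],[0,0,0],[0,0,0],[0,0,0]]}'
python3 - <<'E'
from h import *
st()
b=img('top');P=cloud(b)
for k in ([.555,-.143],[.5496,.0096],[.532,.150]):
    m=(P[...,2]>.048)&(P[...,2]<.06)&(abs(P[...,0]-k[0])<.045)&(abs(P[...,1]-k[1])<.045)
    if m.any(): print(m.sum(),P[m].mean(0).round(4),cv2.minAreaRect((P[m][:,:2]*1000).astype(np.float32)))
a=img('scene')
cv2.imwrite('pics/6.png',np.hstack([cv2.resize(a['pixels'][150:270,80:280],None,fx=2,fy=2),cv2.resize(b['pixels'][130:230,180:340],None,fx=2.4,fy=2.4)]))
to([.550,.0135,.13],-.127,-.785)
E
```

```text
clock: 9.75
position: [0.5574, -0.1323, 0.0398]
ee_rot: [0.234, 0.734, 0.559, -0.307]
contact_force: [0.2, -0.6, -0.7]
width: 0.0585
t 9.75 T [ 0.5574 -0.1323  0.0398] x [ 0.187  0.677 -0.711] yaw -0.269 th 0.779 F [ 0.2 -0.6 -0.7] w 0.0585 q [-0.77  0.63  1.76  0.7   1.28 -0.89]
clock: 10.15
position: [0.5575, -0.1334, 0.0402]
ee_rot: [0.233, 0.735, 0.558, -0.307]
contact_force: [0.5, 0.1, -0.3]
width: 0.0854
clock: 10.55
position: [0.5598, -0.134, 0.1584]
ee_rot: [0.238, 0.736, 0.556, -0.305]
contact_force: [-0.2, -1.3, -0.2]
width: 0.085
t 10.55 T [ 0.5598 -0.134   0.1584] x [ 0.195  0.674 -0.713] yaw -0.271 th 0.777 F [-0.2 -1.3 -0.2] w 0.085 q [-0.77  0.48  1.65  0.67  1.47 -0.74]
209 [ 0.5553 -0.1436  0.0543] ((555.1060791015625, -142.9956512451172), (38.112552642822266, 60.29783630371094), 72.84127044677734)
218 [0.5491 0.0092 0.0538] ((549.746337890625, 9.030275344848633), (37.48503875732422, 60.63608932495117), 83.75961303710938)
224 [0.5321 0.1496 0.054 ] ((532.4658203125, 149.91954040527344), (59.83829116821289, 39.90444564819336), 15.163277626037598)
T [ 0.5479 -0.0033  0.113 ] delta [11.5  -4.43 -5.86] dr [-0.16  -1.56  -0.002]
```

View pics/6.png

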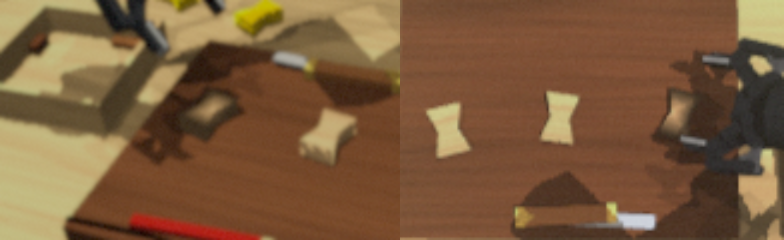

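The right key is turned over and flat, at about (678,115), but in shadow. Next is the middle key.

```bash
python3 -m creep '{"delta_pos":[[-1,-0.5,-0.5],[-1,-1,-1],[0,-1.5,-1.5],[1,-2,-2],[2,-2.5,-2.5],[4,-3,-3],[6,-3.5,-4],[8,-4,-5],[10,-4.4,-5.9],[11.5,-4.4,-5.9]],"dr":[[-0.02,-0.15,0],[-0.03,-0.3,0],[-0.05,-0.45,0],[-0.06,-0.6,0],[-0.08,-0.75,0],[-0.1,-0.9,0],[-0.11,-1.05,0],[-0.12,-1.2,0],[-0.14,-1.35,0],[-0.16,-1.5,0]]}'
python3 - <<'E'
from h import *
st()
b=img('top');P=cloud(b);k=[.555,-.143];d=img('wrist');W=cloud(d)
m=(P[...,2]>.048)&(P[...,2]<.06)&(abs(P[...,0]-k[0])<.045)&(abs(P[...,1]-k[1])<.045)
print(m.sum(),P[m].mean(0).round(4));v,u=np.where(m)
c=b['pixels'][v.min()-4:v.max()+5,u.min()-4:u.max()+5];cv2.imwrite('r.png',c);print(np.sort(b['pixels'][m].mean(1))[::15].round())
m=(W[...,2]>.05)&(W[...,2]<.058)&(abs(W[...,0]-.55)<.05)&(abs(W[...,1]-.009)<.05)
print(cv2.minAreaRect((W[m][:,:2]*1000).astype(np.float32)))
for h in (.08,.013): to(kt([.5496,.0093,.0422+h],-.12,0,(0,.005,0)),-.12,-.785)
E
```

```text
clock: 11.65
position: [0.5483, -0.0004, 0.1123]
ee_rot: [-0.604, -0.311, -0.272, 0.682]
contact_force: [-0.1, 0.2, -1.1]
width: 0.0856
t 11.65 T [ 5.483e-01 -4.000e-04  1.123e-01] x [-0.076 -0.655 -0.752] yaw -0.123 th -0.719 F [-0.1  0.2 -1.1] w 0.0856 q [ 0.28  0.52  1.68 -0.68  1.33  0.7 ]
220 [ 0.5541 -0.1437  0.0539]
[ 46.  59.  62.  65.  69.  72.  78.  85.  88.  97. 101. 109. 118. 126.
 141.]
((549.2214965820312, 8.652521133422852), (42.81806182861328, 60.26238250732422), 82.77629089355469)
T [ 0.5482 -0.0026  0.1052] delta [0.31 0.24 0.33] dr [ 0.006 -0.067  0.005]
T [ 0.5482 -0.0026  0.0382] delta [ 5.36  0.29 -4.08] dr [ 0.006 -0.067  0.005]
```

```bash
python3 -m creep '{"delta_pos":[[0.3,0.2,0.3],[2,0.2,-1.1],[3.7,0.2,-2.6],[5.2,0.2,-4.0],[5.2,0.2,-4.0],[5.2,0.2,-4.0]],"dr":[[0,-0.067,0],[0,-0.067,0],[0,-0.067,0],[0,-0.067,0],[0,-0.067,0],[0,-0.067,0]]}'
python3 -m creep '{"delta_pos":[[0,0,0],[0,0,0],[0,0,0],[0,0,0],[0,0,0],[0,0,0]],"dr":[[0,0,0],[0,0,0],[0,0,0],[0,0,0],[0,0,0],[0,0,0]]}' -1 40
python3 -c "
from h import *
st()"
python3 -m creep '{"delta_pos":[[-1.4,0,1.4],[-2.8,0,2.8],[-4.2,0,4.2],[-4.2,0,4.2]],"dr":[[0,0,0],[0,0,0],[0,0,0],[0,0,0]]}'
python3 -m creep '{"delta_pos":[[0,0,-0.2],[0,0,-0.4],[-0.1,0,-0.6],[-0.1,0,-0.8],[-0.2,0,-1.0],[-0.2,0,-1.2],[-0.3,0,-1.4],[-0.3,0,-1.5],[-0.4,0,-1.6],[-0.4,0,-1.6]],"dr":[[0,0.15,0],[0,0.3,0],[0,0.45,0],[0,0.6,0],[0,0.75,0],[0,0.9,0],[0,1.05,0],[0,1.2,0],[0,1.35,0],[0,1.5,0]]}'
python3 - <<'E'
from h import *
st()
s=manip.get_state();q=quat(s['ee_rot']);O=ori(-.12,.785)
K=np.array([.5494,.0088,.0515]);T=K-O.apply([-.010,0,-.0064]);p=np.array(s['position'])
print(T,'delta',(q.inv().apply(T-p)*100).round(2),'dr',(q.inv()*O).as_rotvec().round(3))
E
```

```text
clock: 12.35
position: [0.5495, -0.0075, 0.0473]
ee_rot: [-0.61, -0.29, -0.253, 0.693]
contact_force: [0.2, 0.0, -0.3]
width: 0.0856
clock: 12.95
position: [0.5505, -0.0067, 0.0487]
ee_rot: [-0.611, -0.29, -0.252, 0.692]
contact_force: [-0.2, 1.2, 6.8]
width: 0.0584
t 12.95 T [ 0.5505 -0.0067  0.0487] x [-0.084 -0.7   -0.709] yaw -0.126 th -0.782 F [-0.2  1.2  6.8] w 0.0584 q [ 0.29  0.63  1.72 -0.74  1.27  0.83]
clock: 13.35
position: [0.5512, -0.0066, 0.1105]
ee_rot: [-0.612, -0.293, -0.251, 0.691]
contact_force: [-0.0, 0.8, -0.9]
width: 0.0585
clock: 14.35
position: [0.5519, 0.0063, 0.0996]
ee_rot: [0.275, 0.686, 0.601, -0.306]
contact_force: [-0.8, 0.4, -1.2]
width: 0.0585
t 14.35 T [0.5519 0.0063 0.0996] x [ 0.091  0.656 -0.749] yaw -0.128 th 0.724 F [-0.8  0.4 -1.2] w 0.0585 q [-0.54  0.48  1.82  0.69  1.27 -0.78]
[0.54970418 0.01132269 0.03990244] delta [ 4.78 -0.34  3.6 ] dr [ 0.001  0.061 -0.012]
```

```bash
python3 -m creep '{"delta_pos":[[0,0,0],[0,0,0]],"dr":[[0,0.06,0],[0,0.06,0]]}'
python3 - <<'E'
from h import *
st()
s=manip.get_state();q=quat(s['ee_rot']);O=ori(-.125,.785)
K=np.array([.5494,.0088,.0515]);T=K-O.apply([-.0061,0.001,-.0156]);p=np.array(s['position'])
print(T,'delta',(q.inv().apply(T-p)*100).round(2),'dr',(q.inv()*O).as_rotvec().round(3))
b=img('top')
cv2.imwrite('pics/7.png',cv2.resize(b['pixels'][150:210,170:330],None,fx=4,fy=4,interpolation=cv2.INTER_CUBIC))
E
```

```text
clock: 14.55
position: [0.5509, 0.0052, 0.0965]
ee_rot: [0.255, 0.694, 0.608, -0.289]
contact_force: [-0.0, -0.1, -0.8]
width: 0.0582
t 14.55 T [0.5509 0.0052 0.0965] x [ 0.092  0.697 -0.711] yaw -0.13 th 0.78 F [-0.  -0.1 -0.8] w 0.0582 q [-0.57  0.5   1.82  0.72  1.3  -0.82]
[0.54756954 0.00225351 0.03615846] delta [ 4.06 -0.3   4.48] dr [-0.003  0.005 -0.005]
```

View pics/7.png

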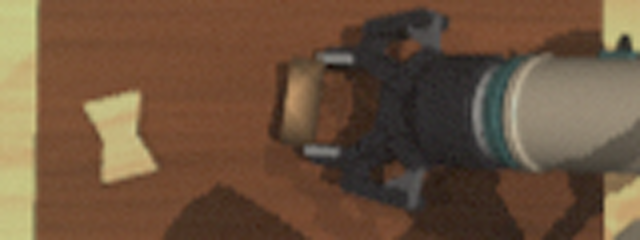

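```bash
python3 -m creep '{"delta_pos":[[1.3,-0.1,1.5],[2.4,-0.2,2.7],[3.2,-0.3,3.6],[3.6,-0.3,4.0],[3.95,-0.3,4.35],[3.95,-0.3,4.35]],"dr":[[0,0,0],[0,0,0],[0,0,0],[0,0,0],[0,0,0],[0,0,0]]}'
python3 -c "
from h import *
st()"
python3 -m creep '{"delta_pos":[[0,0,0],[0,0,0],[0,0,0],[0,0,0]],"dr":[[0,0,0],[0,0,0],[0,0,0],[0,0,0]]}' 1
python3 - <<'E'
from h import *
st()
b=img('top');P=cloud(b)
m=(P[...,2]>.062)&(P[...,2]<.082)&(abs(P[...,0]-.55)<.05)&(abs(P[...,1]-.009)<.02)
print(m.sum(),P[m].mean(0).round(4),cv2.minAreaRect((P[m][:,:2]*1000).astype(np.float32)))
a=img('scene')
cv2.imwrite('pics/8.png',np.hstack([cv2.resize(a['pixels'][150:270,120:320],None,fx=2,fy=2),cv2.resize(b['pixels'][130:230,180:340],None,fx=2.4,fy=2.4)]))
to(kt([.549,.0085,.0515],-.126,0,(0,.0135,.008)),-.126,-.785)
E
```

```text
clock: 15.2
position: [0.5482, 0.0047, 0.0392]
ee_rot: [0.256, 0.693, 0.609, -0.288]
contact_force: [-0.3, -0.7, -0.5]
width: 0.0584
t 15.2 T [0.5482 0.0047 0.0392] x [ 0.091  0.697 -0.712] yaw -0.126 th 0.779 F [-0.3 -0.7 -0.5] w 0.0584 q [-0.57  0.58  1.87  0.75  1.2  -0.91]
clock: 15.6
position: [0.5484, 0.0042, 0.0398]
ee_rot: [0.257, 0.693, 0.609, -0.288]
contact_force: [0.8, -0.3, -0.0]
width: 0.0854
t 15.6 T [0.5484 0.0042 0.0398] x [ 0.093  0.696 -0.712] yaw -0.127 th 0.779 F [ 0.8 -0.3 -0. ] w 0.0854 q [-0.57  0.58  1.87  0.75  1.2  -0.91]
163 [0.5487 0.0088 0.0675] ((548.4743041992188, 7.42600154876709), (96.78301239013672, 32.70021438598633), 0.22966039180755615)
T [0.5486 0.0051 0.0425] delta [-0.14  0.02 -0.26] dr [-1.000e-03 -1.564e+00 -6.000e-03]
```

View pics/8.png

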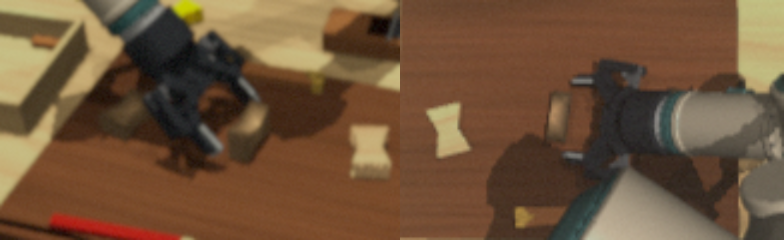

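```bash
python3 -m creep '{"delta_pos":[[0.2,0,0.1],[0.4,0,0.3],[0.4,0,0.3],[0.4,0,0.4],[0.4,0,0.4],[0.4,0,0.4],[0.3,0,0.3],[0.2,0,0.2],[0.1,0,0],[-0.1,0,-0.2]],"dr":[[0,-0.15,0],[0,-0.3,0],[0,-0.45,0],[0,-0.6,0],[0,-0.75,0],[0,-0.9,0],[0,-1.05,0],[0,-1.2,0],[0,-1.35,0],[0,-1.5,0]]}'
python3 -m creep '{"delta_pos":[[0,0,0],[0,0,0]],"dr":[[0,-0.06,0],[0,-0.06,0]]}'
python3 - <<'E'
from h import *
st();b=img('top');P=cloud(b)
m=(P[...,2]>.069)&(P[...,2]<.075)&(abs(P[...,0]-.55)<.028)&(abs(P[...,1]-.009)<.03)
print(m.sum(),P[m].mean(0).round(4),np.percentile(P[m][:,1],[5,95]).round(4))
to(kt([.549,.009,.0515],-.126,0,(0,.0135,.008)),-.126,-.785)
E
```

```text
clock: 16.7
position: [0.549, 0.006, 0.0429]
ee_rot: [-0.604, -0.311, -0.27, 0.682]
contact_force: [0.4, -0.6, -1.1]
width: 0.0852
clock: 16.9
position: [0.5478, 0.0071, 0.0396]
ee_rot: [-0.611, -0.29, -0.255, 0.691]
contact_force: [-0.1, -0.9, -0.5]
width: 0.0852
t 16.9 T [0.5478 0.0071 0.0396] x [-0.086 -0.696 -0.713] yaw -0.124 th -0.777 F [-0.1 -0.9 -0.5] w 0.0852 q [ 0.31  0.64  1.72 -0.73  1.27  0.84]
48 [0.5573 0.0087 0.0708] [-0.0028  0.0198]
T [0.5486 0.0056 0.0425] delta [-0.12  0.07  0.17] dr [-0.001 -0.009 -0.002]
```

```bash
python3 -m creep '{"delta_pos":[[-0.1,0,0.2],[-0.1,0,0.2]],"dr":[[0,0,0],[0,0,0]]}'
python3 -m creep '{"delta_pos":[[0,0,0],[0,0,0],[0,0,0],[0,0,0],[0,0,0],[0,0,0]],"dr":[[0,0,0],[0,0,0],[0,0,0],[0,0,0],[0,0,0],[0,0,0]]}' -1 40
python3 -c "
from h import *
st()"
python3 -m creep '{"delta_pos":[[-1,0,1],[-2.2,0,2.2],[-3.5,0,3.5],[-3.5,0,3.5]],"dr":[[0,0,0],[0,0,0],[0,0,0],[0,0,0]]}'
python3 -m creep '{"delta_pos":[[-0.1,0,-0.1],[-0.2,0,-0.2],[-0.4,0,-0.3],[-0.6,0,-0.4],[-0.8,0,-0.4],[-0.9,0,-0.5],[-1.1,0,-0.5],[-1.3,0,-0.5],[-1.4,0,-0.5],[-1.5,0,-0.5]],"dr":[[0,0.15,0],[0,0.3,0],[0,0.45,0],[0,0.6,0],[0,0.75,0],[0,0.9,0],[0,1.05,0],[0,1.2,0],[0,1.35,0],[0,1.5,0]]}'
python3 -m creep '{"delta_pos":[[0,0,0],[0,0,0]],"dr":[[0,0.065,0],[0,0.065,0]]}'
python3 - <<'E'
from h import *
st()
K=np.array([.549,.009,.043])
to(kt(K,-.125,0,(0,-.008,.0135)),-.125,.785)
E
```

```text
clock: 17.15
position: [0.5483, 0.0033, 0.0449]
ee_rot: [-0.61, -0.293, -0.253, 0.692]
contact_force: [0.6, -0.4, 0.2]
width: 0.0854
clock: 17.75
position: [0.5484, 0.0037, 0.0446]
ee_rot: [-0.611, -0.291, -0.253, 0.692]
contact_force: [0.4, -3.1, 5.2]
width: 0.0592
t 17.75 T [0.5484 0.0037 0.0446] x [-0.085 -0.697 -0.712] yaw -0.126 th -0.779 F [ 0.4 -3.1  5.2] w 0.0592 q [ 0.31  0.64  1.72 -0.73  1.27  0.84]
clock: 18.15
position: [0.5496, 0.0045, 0.0965]
ee_rot: [-0.611, -0.294, -0.253, 0.69]
contact_force: [1.0, 1.6, -0.5]
width: 0.0589
clock: 19.15
position: [0.5505, 0.017, 0.1019]
ee_rot: [0.273, 0.686, 0.601, -0.304]
contact_force: [-0.9, -0.4, -1.1]
width: 0.059
clock: 19.35
position: [0.5493, 0.0159, 0.0987]
ee_rot: [0.252, 0.695, 0.61, -0.286]
contact_force: [-0.7, 0.1, -0.9]
width: 0.0595
t 19.35 T [0.5493 0.0159 0.0987] x [ 0.093  0.704 -0.705] yaw -0.13 th 0.789 F [-0.7  0.1 -0.9] w 0.0595 q [-0.56  0.5   1.83  0.74  1.29 -0.82]
T [0.5501 0.0179 0.0395] delta [4.32 0.04 4.05] dr [-0.003 -0.004 -0.005]
```

```bash
python3 -m creep '{"delta_pos":[[1.5,0,1.5],[2.6,0,2.6],[3.3,0,3.3],[3.8,0,3.8],[4.3,0,4.3],[4.3,0,4.3]],"dr":[[0,0,0],[0,0,0],[0,0,0],[0,0,0],[0,0,0],[0,0,0]]}'
python3 -c "
from h import *
st()"
python3 -m creep '{"delta_pos":[[0,0,0],[0,0,0],[0,0,0],[0,0,0]],"dr":[[0,0,0],[0,0,0],[0,0,0],[0,0,0]]}' 1
python3 -m creep '{"delta_pos":[[-2,0,-2],[-5,0,-5],[-8,0,-8],[-8,0,-8],[-8,0,-8]],"dr":[[0,0,0],[0,0,0],[0,0,0],[0,0,0],[0,0,0]]}'
python3 - <<'E'
from h import *
st()
to([.532,.1535,.135],.262,-.785)
E
```

```text
clock: 19.95
position: [0.5497, 0.0184, 0.0391]
ee_rot: [0.253, 0.694, 0.611, -0.285]
contact_force: [-0.8, -0.1, 0.5]
width: 0.0591
t 19.95 T [0.5497 0.0184 0.0391] x [ 0.092  0.703 -0.705] yaw -0.126 th 0.788 F [-0.8 -0.1  0.5] w 0.0591 q [-0.55  0.58  1.88  0.77  1.2  -0.92]
clock: 20.35
position: [0.5501, 0.0179, 0.04]
ee_rot: [0.254, 0.694, 0.61, -0.285]
contact_force: [-0.1, -0.3, -0.6]
width: 0.0854
clock: 20.85
position: [0.5496, 0.0174, 0.1536]
ee_rot: [0.255, 0.694, 0.61, -0.284]
contact_force: [-0.6, 1.1, -1.0]
width: 0.0851
t 20.85 T [0.5496 0.0174 0.1536] x [ 0.094  0.702 -0.706] yaw -0.126 th 0.787 F [-0.6  1.1 -1. ] w 0.0851 q [-0.56  0.43  1.78  0.72  1.38 -0.74]
T [0.5364 0.1371 0.118 ] delta [10.78 -2.84 -5.77] dr [-0.431 -1.549 -0.008]
```

```bash
python3 -m creep '{"delta_pos":[[-0.5,-0.3,-0.5],[0,-0.6,-1],[1,-0.9,-1.5],[2,-1.2,-2],[3,-1.5,-2.5],[4.5,-1.8,-3],[6,-2.1,-4],[7.5,-2.4,-5],[9,-2.8,-5.8],[10.8,-2.8,-5.8]],"dr":[[-0.04,-0.14,0],[-0.08,-0.28,0],[-0.12,-0.42,0],[-0.16,-0.56,0],[-0.2,-0.7,0],[-0.24,-0.84,0],[-0.28,-0.98,0],[-0.32,-1.12,0],[-0.35,-1.26,0],[-0.39,-1.4,0]]}'
python3 -m creep '{"delta_pos":[[0,0,0],[0,0,0],[0,0,0]],"dr":[[0,-0.15,0],[0,-0.15,0],[0,-0.15,0]]}'
python3 - <<'E'
from h import *
st()
b=img('top');P=cloud(b);d=img('wrist');W=cloud(d)
for k in ([.555,-.143],[.549,.009],[.532,.150]):
    m=(P[...,2]>.048)&(P[...,2]<.06)&(abs(P[...,0]-k[0])<.045)&(abs(P[...,1]-k[1])<.045)
    if m.any(): print(m.sum(),P[m].mean(0).round(4),cv2.minAreaRect((P[m][:,:2]*1000).astype(np.float32)))
m=(W[...,2]>.05)&(W[...,2]<.058)&(abs(W[...,0]-.532)<.05)&(abs(W[...,1]-.150)<.05)
print(cv2.minAreaRect((W[m][:,:2]*1000).astype(np.float32)))
cv2.imwrite('pics/9.png',cv2.resize(b['pixels'][150:210,170:330],None,fx=4.5,fy=4.5,interpolation=cv2.INTER_CUBIC))
to(kt([.5324,.150,.042],.262,0,(0,.005,.0145)),.262,-.785)
E
```

```text
clock: 21.85
position: [0.5369, 0.1395, 0.1177]
ee_rot: [0.706, 0.29, 0.343, -0.548]
contact_force: [0.1, -0.7, -1.0]
width: 0.0852
clock: 22.15
position: [0.5357, 0.1379, 0.1157]
ee_rot: [0.728, 0.248, 0.293, -0.569]
contact_force: [-0.2, -1.0, -0.1]
width: 0.0853
t 22.15 T [0.5357 0.1379 0.1157] x [ 0.182 -0.683 -0.708] yaw 0.233 th -0.784 F [-0.2 -1.  -0.1] w 0.0853 q [ 0.57  0.52  1.72 -0.77  1.3   0.73]
219 [ 0.5544 -0.1438  0.0541] ((555.091064453125, -143.67596435546875), (40.487457275390625, 60.53292465209961), 75.68830871582031)
217 [0.5498 0.0106 0.054 ] ((549.69921875, 10.381372451782227), (39.78226852416992, 60.09088134765625), 84.12371063232422)
223 [0.5321 0.1494 0.0544] ((532.5308837890625, 149.33889770507812), (60.162906646728516, 39.948490142822266), 14.205275535583496)
((532.0043334960938, 149.52735900878906), (60.066017150878906, 42.41516876220703), 14.533292770385742)
T [0.5355 0.1384 0.0395] delta [ 5.42 -0.33 -5.68] dr [-0.046 -0.001  0.   ]
```

View pics/9.png

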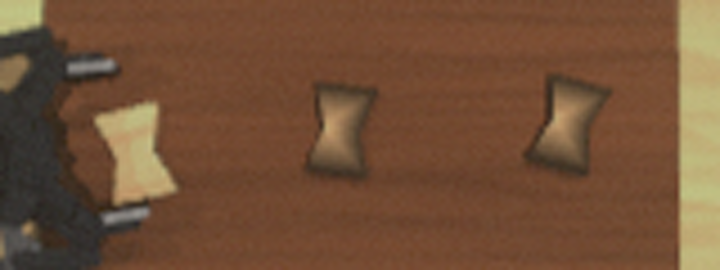

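Neither the middle key at (342,130) nor the right key at (568,125) shows a knot. That points to the left key as the knotty one, to be confirmed once it is turned over.

```bash
python3 -m creep '{"delta_pos":[[1.6,-0.3,-1.7],[3.2,-0.3,-3.4],[4.6,-0.3,-4.8],[5.4,-0.3,-5.6],[5.4,-0.3,-5.6],[5.4,-0.3,-5.6]],"dr":[[-0.035,0,0],[-0.035,0,0],[-0.035,0,0],[-0.035,0,0],[-0.035,0,0],[-0.035,0,0]]}'
python3 -m creep '{"delta_pos":[[0,0,0],[0,0,0],[0,0,0],[0,0,0],[0,0,0],[0,0,0]],"dr":[[0,0,0],[0,0,0],[0,0,0],[0,0,0],[0,0,0],[0,0,0]]}' -1 40
python3 - <<'E'
from h import *
st()
s=manip.get_state();q=quat(s['ee_rot']);print('K in tool',(q.inv().apply(np.array([.532,.1496,.042])-s['position'])*1000).round(1))
E
python3 -m creep '{"delta_pos":[[-1.4,0,1.4],[-2.8,0,2.8],[-4.2,0,4.2],[-4.2,0,4.2]],"dr":[[0,0,0],[0,0,0],[0,0,0],[0,0,0]]}'
python3 -m creep '{"delta_pos":[[0,0,-0.2],[0,0,-0.4],[-0.1,0,-0.6],[-0.1,0,-0.8],[-0.2,0,-1.0],[-0.2,0,-1.2],[-0.3,0,-1.4],[-0.3,0,-1.5],[-0.4,0,-1.6],[-0.4,0,-1.6]],"dr":[[0,0.15,0],[0,0.3,0],[0,0.45,0],[0,0.6,0],[0,0.75,0],[0,0.9,0],[0,1.05,0],[0,1.2,0],[0,1.35,0],[0,1.5,0]]}'
python3 -m creep '{"delta_pos":[[0,0,0],[0,0,0]],"dr":[[0,0.065,0],[0,0.065,0]]}'
python3 - <<'E'
from h import *
st()
E
```

```text
clock: 22.85
position: [0.5364, 0.1384, 0.041]
ee_rot: [0.732, 0.238, 0.3, -0.564]
contact_force: [0.3, 0.2, 0.5]
width: 0.0851
clock: 23.45
position: [0.5364, 0.1393, 0.0411]
ee_rot: [0.733, 0.237, 0.3, -0.563]
contact_force: [0.1, 1.2, 6.6]
width: 0.0588
t 23.45 T [0.5364 0.1393 0.0411] x [ 0.186 -0.683 -0.706] yaw 0.256 th -0.787 F [0.1 1.2 6.6] w 0.0588 q [ 0.58  0.62  1.78 -0.81  1.19  0.82]
K in tool [-8.5 -1.6 -7.2]
clock: 23.85
position: [0.5365, 0.1398, 0.1012]
ee_rot: [0.733, 0.239, 0.3, -0.562]
contact_force: [0.4, 0.5, -1.4]
width: 0.059
clock: 24.85
position: [0.5324, 0.1522, 0.0908]
ee_rot: [0.329, 0.559, 0.719, -0.249]
contact_force: [-0.2, -0.8, -1.1]
width: 0.0591
clock: 25.05
position: [0.5318, 0.1507, 0.0877]
ee_rot: [0.304, 0.566, 0.729, -0.235]
contact_force: [-0.2, 0.1, -0.9]
width: 0.059
t 25.05 T [0.5318 0.1507 0.0877] x [-0.174  0.683 -0.71 ] yaw 0.251 th 0.781 F [-0.2  0.1 -0.9] w 0.059 q [-0.28  0.55  1.76  0.67  1.35 -0.86]
```

```bash
python3 -m creep '{"delta_pos":[[1,0,1],[1.9,0,1.9],[2.5,0,2.5],[2.9,0,2.9],[3.3,0,3.3],[3.3,0,3.3]],"dr":[[0,0,0],[0,0,0],[0,0,0],[0,0,0],[0,0,0],[0,0,0]]}'
python3 -m creep '{"delta_pos":[[0,0,0],[0,0,0],[0,0,0],[0,0,0]],"dr":[[0,0,0],[0,0,0],[0,0,0],[0,0,0]]}' 1
python3 - <<'E'
from h import *
st();b=img('top');P=cloud(b)
m=(P[...,2]>.067)&(P[...,2]<.077)&(abs(P[...,0]-.532)<.026)&(abs(P[...,1]-.151)<.03)
print(m.sum(),P[m].mean(0).round(4),np.percentile(P[m][:,1],[5,95]).round(4))
to(kt([.532,.150,.0515],.252,0,(0,.0135,.008)),.252,-.785)
E
```

```text
clock: 25.65
position: [0.5319, 0.1529, 0.0436]
ee_rot: [0.307, 0.565, 0.73, -0.233]
contact_force: [-0.1, 0.5, -0.1]
width: 0.059
clock: 26.05
position: [0.5325, 0.1525, 0.0443]
ee_rot: [0.307, 0.565, 0.729, -0.232]
contact_force: [-0.2, -0.4, -0.1]
width: 0.0856
t 26.05 T [0.5325 0.1525 0.0443] x [-0.172  0.682 -0.711] yaw 0.256 th 0.78 F [-0.2 -0.4 -0.1] w 0.0856 q [-0.28  0.61  1.79  0.69  1.28 -0.92]
73 [0.5311 0.1501 0.0694] [0.1358 0.1646]
T [0.5329 0.1466 0.0425] delta [-0.28 -0.11  0.53] dr [ 0.004 -1.565 -0.009]
```

```bash
python3 -m creep '{"delta_pos":[[0.2,0,0.2],[0.3,0,0.4],[0.4,0,0.5],[0.4,0,0.6],[0.4,0,0.8],[0.3,0,0.8],[0.2,0,0.8],[0.1,-0.1,0.8],[0,-0.1,0.7],[-0.2,-0.1,0.6]],"dr":[[0,-0.15,0],[0,-0.3,0],[0,-0.45,0],[0,-0.6,0],[0,-0.75,0],[0,-0.9,0],[0,-1.05,0],[0,-1.2,0],[0,-1.35,0],[0,-1.5,0]]}'
python3 -m creep '{"delta_pos":[[0,0,0],[0,0,0]],"dr":[[0,-0.06,0],[0,-0.06,0]]}'
python3 - <<'E'
from h import *
st();b=img('top');P=cloud(b)
m=(P[...,2]>.067)&(P[...,2]<.077)&(abs(P[...,0]-.532)<.026)&(abs(P[...,1]-.151)<.03)
print(m.sum(),P[m].mean(0).round(4),np.percentile(P[m][:,1],[5,95]).round(4))
to(kt([.532,.150,.0515],.252,0,(0,.0135,.007)),.252,-.785)
E
```

```text
clock: 27.1
position: [0.5332, 0.1479, 0.0426]
ee_rot: [0.723, 0.255, 0.322, -0.555]
contact_force: [-0.5, 0.2, -1.1]
width: 0.0854
clock: 27.3
position: [0.5317, 0.1486, 0.0393]
ee_rot: [0.732, 0.237, 0.304, -0.562]
contact_force: [0.3, 0.3, -0.0]
width: 0.0852
t 27.3 T [0.5317 0.1486 0.0393] x [ 0.183 -0.679 -0.711] yaw 0.259 th -0.779 F [ 0.3  0.3 -0. ] w 0.0852 q [ 0.59  0.62  1.78 -0.8   1.19  0.82]
80 [0.5302 0.1495 0.0697] [0.1358 0.1636]
T [0.5329 0.1466 0.0415] delta [-0.01  0.04  0.17] dr [-0.    -0.007 -0.008]
```

```bash
python3 -m creep '{"delta_pos":[[0,0,0.1],[0,0,0.1]],"dr":[[0,0,0],[0,0,0]]}'
python3 -m creep '{"delta_pos":[[0,0,0],[0,0,0],[0,0,0],[0,0,0],[0,0,0],[0,0,0]],"dr":[[0,0,0],[0,0,0],[0,0,0],[0,0,0],[0,0,0],[0,0,0]]}' -1 40
python3 -m creep '{"delta_pos":[[-1.5,0,1.5],[-3.5,0,3.5],[-6,0,6],[-6,0,6]],"dr":[[0,0,0],[0,0,0],[0,0,0],[0,0,0]]}'
python3 -m creep '{"delta_pos":[[-0.1,0,-0.1],[-0.2,0,-0.2],[-0.4,0,-0.3],[-0.6,0,-0.4],[-0.8,0,-0.4],[-0.9,0,-0.5],[-1.1,0,-0.5],[-1.3,0,-0.5],[-1.4,0,-0.5],[-1.5,0,-0.5]],"dr":[[0,0.15,0],[0,0.3,0],[0,0.45,0],[0,0.6,0],[0,0.75,0],[0,0.9,0],[0,1.05,0],[0,1.2,0],[0,1.35,0],[0,1.5,0]]}'
python3 -m creep '{"delta_pos":[[0,0,0],[0,0,0],[0,0,0]],"dr":[[0,0.065,0],[0,0.065,0],[0,0.065,0]]}'
python3 - <<'E'
from h import *
st();b=img('top')
cv2.imwrite('pics/10.png',cv2.resize(b['pixels'][140:230,160:330],None,fx=4,fy=4,interpolation=cv2.INTER_CUBIC))
s=manip.get_state();q=quat(s['ee_rot']);y=q.apply([0,1,0]);psi=np.arctan2(y[1],y[0]);p=np.array(s['position'])
for T in ([.5,p[1],.17],[.5,-.36,.17]): print((q.inv().apply(np.array(T)-p)*100).round(2))
E
```

```text
clock: 27.55
position: [0.5334, 0.1452, 0.0429]
ee_rot: [0.731, 0.24, 0.303, -0.563]
contact_force: [0.1, -0.5, -0.6]
width: 0.0851
clock: 28.15
position: [0.5332, 0.1456, 0.0427]
ee_rot: [0.732, 0.238, 0.302, -0.563]
contact_force: [0.6, -2.5, 5.1]
width: 0.0592
clock: 28.55
position: [0.5343, 0.147, 0.1301]
ee_rot: [0.732, 0.242, 0.302, -0.561]
contact_force: [-0.0, 0.6, -0.5]
width: 0.0595
clock: 29.55
position: [0.5299, 0.1587, 0.1341]
ee_rot: [0.327, 0.56, 0.72, -0.247]
contact_force: [-0.6, 0.4, -1.2]
width: 0.0594
clock: 29.85
position: [0.5288, 0.1591, 0.1331]
ee_rot: [0.304, 0.566, 0.73, -0.232]
contact_force: [-0.1, 0.6, -0.2]
width: 0.0594
t 29.85 T [0.5288 0.1591 0.1331] x [-0.174  0.686 -0.707] yaw 0.254 th 0.786 F [-0.1  0.6 -0.2] w 0.0594 q [-0.27  0.49  1.73  0.67  1.42 -0.8 ]
[-2.06 -2.76 -3.09]
[-37.68 -15.89  32.39]
```

View pics/10.png

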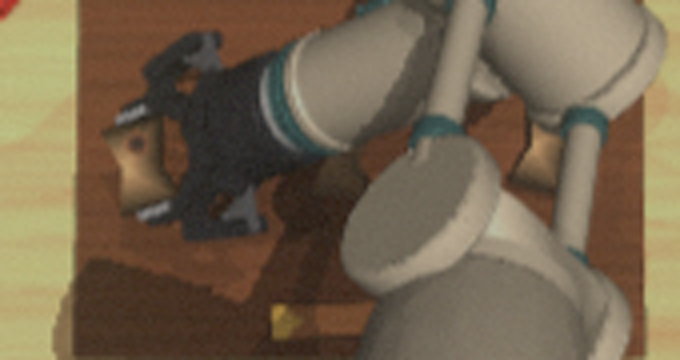

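The dark knot shows clearly on the left key's underside at (135,143), so this is the unsound one. It goes to the tray.

```bash
python3 -m creep '{"delta_pos":[[-4,-2.5,0],[-8,-4,3],[-12,-6,6.5],[-16,-7.5,10],[-20,-9,14],[-24,-10.5,18],[-28,-12,22],[-32,-13.5,26.5],[-36,-15,30.5],[-38.3,-16.3,33]],"dr":[[0,0,0],[0,0,0],[0,0,0],[0,0,0],[0,0,0],[0,0,0],[0,0,0],[0,0,0],[0,0,0],[0,0,0]]}'
python3 -m creep '{"delta_pos":[[0,0,0],[0,0,0],[0,0,0]],"dr":[[0,0,0],[0,0,0],[0,0,0]]}'
python3 - <<'E'
from h import *
st();s=manip.get_state();q=quat(s['ee_rot']);p=np.array(s['position'])
for T in ([.496,-.370,.10],[.496,-.370,.052]): print((q.inv().apply(np.array(T)-p)*100).round(2))
E
```

```text
clock: 30.9
position: [0.5013, -0.3242, 0.1722]
ee_rot: [0.307, 0.565, 0.73, -0.231]
contact_force: [0.4, -0.0, -0.6]
width: 0.0588
clock: 31.2
position: [0.5008, -0.3217, 0.1719]
ee_rot: [0.305, 0.565, 0.731, -0.23]
contact_force: [-0.1, 0.7, 0.6]
width: 0.0592
t 31.2 T [ 0.5008 -0.3217  0.1719] x [-0.174  0.686 -0.707] yaw 0.258 th 0.786 F [-0.1  0.7  0.6] w 0.0592 q [-0.88  0.72  1.15  0.34  1.99 -1.12]
[ 1.86 -1.76  8.29]
[ 5.25 -1.8  11.69]
```

```bash
python3 -m creep '{"delta_pos":[[-1,-0.6,1],[-2,-1.2,3],[-2,-1.8,4.5],[0,-1.8,6.5],[1.9,-1.8,8.3],[3,-1.8,9.5],[4.2,-1.8,10.7],[5.2,-1.8,11.7],[5.2,-1.8,11.7],[5.2,-1.8,11.7]],"dr":[[0,0,0],[0,0,0],[0,0,0],[0,0,0],[0,0,0],[0,0,0],[0,0,0],[0,0,0],[0,0,0],[0,0,0]]}'
python3 - <<'E'
from h import *
st();b=img('top');a=img('scene')
cv2.imwrite('pics/11.png',np.hstack([cv2.resize(b['pixels'][140:250,310:430],None,fx=3,fy=3),cv2.resize(a['pixels'][120:240,40:170],(357,330))]))
E
```

```text
clock: 32.2
position: [0.4955, -0.3723, 0.0517]
ee_rot: [0.305, 0.566, 0.73, -0.231]
contact_force: [0.3, 0.3, 0.1]
width: 0.0593
t 32.2 T [ 0.4955 -0.3723  0.0517] x [-0.174  0.686 -0.706] yaw 0.256 th 0.786 F [0.3 0.3 0.1] w 0.0593 q [-0.92  0.87  1.15  0.29  1.86 -1.21]
```

View pics/11.png

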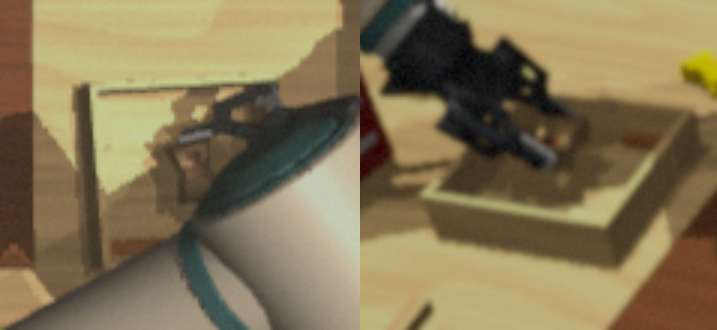

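The knotty key is over the middle of the tray, at (190,170) in the left half. I lower it a little, release and retreat.

```bash
python3 -m creep '{"delta_pos":[[0.5,0,0.5],[1,0,1],[1.4,0,1.4],[1.4,0,1.4]],"dr":[[0,0,0],[0,0,0],[0,0,0],[0,0,0]]}'
python3 -m creep '{"delta_pos":[[0,0,0],[0,0,0],[0,0,0],[0,0,0],[0,0,0]],"dr":[[0,0,0],[0,0,0],[0,0,0],[0,0,0],[0,0,0]]}' 1
python3 -m creep '{"delta_pos":[[-2,0,-2],[-5,0,-5],[-8,0,-8],[-12,0,-10],[-16,0,-12],[-20,0,-12],[-22,0,-12],[-22,0,-12]],"dr":[[0,0,0],[0,0,0],[0,0,0],[0,0,0],[0,0,0],[0,0,0],[0,0,0],[0,0,0]]}'
python3 -m creep '{"delta_pos":[[0,0,0],[0,0,0],[0,0,0],[0,0,0]],"dr":[[0,0,0],[0,0,0],[0,0,0],[0,0,0]]}'
python3 - <<'E'
from h import *
st()
b=img('top');a=img('scene');P=cloud(b)
for k,n in (([.555,-.143],'R'),([.549,.009],'M')):
    m=(P[...,2]>.04)&(P[...,2]<.1)&(abs(P[...,0]-k[0])<.045)&(abs(P[...,1]-k[1])<.045)
    if m.any(): print(n,m.sum(),P[m].mean(0).round(4),P[m][:,2].min().round(4),P[m][:,2].max().round(4))
Pa=cloud(a);m=(abs(Pa[...,0]-.498)<.06)&(abs(Pa[...,1]+.377)<.06)&(Pa[...,2]>.018)&(Pa[...,2]<.06)
print('tray',m.sum(),np.median(Pa[m],0).round(4) if m.any() else 0,np.percentile(Pa[m][:,2],95) if m.any() else 0)
for nm,w,lo,hi in (('pencil',[.722,-.061],.034,.047),('bevel',[.426,0],.0445,.06),('stone',[.487,.364],.03,.06)):
    m=(P[...,2]>lo)&(P[...,2]<hi)&(abs(P[...,0]-w[0])<(.13 if nm=='stone' else .03))&(abs(P[...,1]-w[1])<.1)
    print(nm,m.sum(),P[m].mean(0).round(4))
cv2.imwrite('pics/12.png',np.hstack([cv2.resize(b['pixels'][110:240,170:430],None,fx=1.7,fy=1.7),cv2.resize(a['pixels'][120:350,40:350],(298,221))]))
E
```

```text
clock: 32.7
position: [0.4951, -0.3719, 0.0305]
ee_rot: [0.304, 0.566, 0.731, -0.231]
contact_force: [-0.3, -1.0, -0.8]
width: 0.0596
clock: 33.2
position: [0.4955, -0.3723, 0.0318]
ee_rot: [0.305, 0.566, 0.73, -0.231]
contact_force: [0.3, 0.2, 0.2]
width: 0.0853
clock: 34.0
position: [0.5118, -0.4432, 0.2733]
ee_rot: [0.307, 0.566, 0.729, -0.232]
contact_force: [-0.2, -0.1, 1.0]
width: 0.085
clock: 34.4
position: [0.5115, -0.4405, 0.2716]
ee_rot: [0.304, 0.566, 0.731, -0.23]
contact_force: [0.2, 0.1, -0.7]
width: 0.0852
t 34.4 T [ 0.5115 -0.4405  0.2716] x [-0.175  0.687 -0.705] yaw 0.256 th 0.788 F [ 0.2  0.1 -0.7] w 0.0852 q [-0.95  0.85  0.64  0.37  2.37 -1.04]
R 233 [ 0.5545 -0.1432  0.0536] 0.0405 0.0598
M 223 [0.5493 0.0108 0.0537] 0.0403 0.0605
tray 261 [ 0.5055 -0.3751  0.0303] 0.03315736020717513
pencil 293 [ 0.7218 -0.0625  0.0378]
bevel 264 [0.4265 0.0006 0.0472]
stone 1646 [0.482  0.3631 0.0395]
```

View pics/12.png

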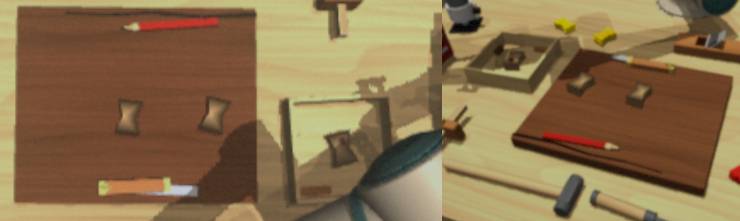

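The knotty key lies flat in the tray at (342,148), knot up, with its top at z ≈ 0.032. Both sound keys lie flat on the slab at (129,117) and (215,114). The pencil, bevel and stone are where they were.

```bash
python3 -c "
from rig import manip
print(manip.sign_off())"
```

```text
the job is handed in; nothing more can be done
None
```

I turned all three keys over, each by way of standing on its long edge. The left key (nearest the stone) had the dark knot, and it is now in the offcuts tray. I handed the job in at about 34.5 s; no verdict is reported.

- **Knotty key:** the knot was clearly visible on its underside while I held it over the slab. It now lies flat in the tray, with its top at z ≈ 0.03 m, below the 0.05 m rim.
- **Sound keys:** the middle and right keys showed no knot. They lie flat on the slab with undersides up, at about (0.549, 0.011) and (0.555, -0.143) m. Their tops are at z ≈ 0.054 m, as expected for flat keys.
- **Pencil, bevel and stone:** each measured within about 2 mm of where it was at the start.
- **Robot:** the arm is clear of everything, and the largest wrist force in the readings was about 7 N while closing the grip.
- **Deviations:** the middle key was first gripped about 9 mm higher than planned, because the arm's measured pose lagged its commanded one; I corrected for this when setting it down. No final check failed or disagreed.

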